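# Lock the clamped bench drill on for polishing

### The arm

A 6-joint arm with a two-finger parallel gripper is mounted at the origin on the work surface. World frame = base frame: x ahead of the robot, y to its left, z up, the work surface at z = 0. Lengths are in m, angles in degrees, forces in N, time in s.
With the tool pointing down it reaches from about 0.4 to 0.825 m from the base axis. Payload 7 kg.
Tool frame: the origin (TCP) lies at the very end of the fingers, on their centre line; the grasp point (between the pads) lies 19 mm behind it; z points along the fingers, y is the direction in which the jaws open and shut (so a half turn about z gives the same grasp; the last joint's range is limited). The gripper opens to 88 mm and grips with 3 to 60 N. Pads are 19 mm wide; open, the fingers measure 130 mm over their backs; the gripper's body (78 mm by 193 mm) begins 47 mm behind the grasp point.
Start: joints at [-51.389, 20.546, 0.682, 0, -70.136, -16.507], TCP at [0.254, -0.625, 0.227] pointing down, gripper open.
Joint ranges: [-176.03, 176.03], [-82.01, 121.73], [-58.28, 71.71], [-173.87, 95.51], [-174.79, -0.11], [-173.66, 173.66]. Speed limits (degrees/s): [136.94, 136.94, 172.46, 180, 180, 180].

### API

Orientations are given as [roll, pitch, yaw] about the fixed x, y, z axes, in that order (R = Rz(yaw) Ry(pitch) Rx(roll)).
In Python, from plant import ctrl, snapshot, workorder gives the robot as it stands. The module is installed in compiled form; this text tells all that it offers.
- The arm moves only by the shell command python3 -m creep 'ROWS'. ROWS is JSON, a list of rows, each a list of 5 numbers: the shift along the tool's x, y, z scaled (see below), then the turn about the tool's z scaled (see below), then the finger opening in mm, from 0 to 87.6. A call has exactly 8 rows; each row is the pose to reach, as a shift and turn from the pose commanded when the call began, along the tool's axes at that moment, turning the shorter way round; what a row does not reach only later rows make up. The controller multiplies each number of a shift by 0.1 m and each number of a turn by 180 degrees. A row lasts 1/12 s, in which the tool goes at most 41.7 mm and 7.16 degrees, less where a joint would pass 70% of its speed; a pose out of reach is approached as far as the arm can. A call with a number of a shift or a turn outside -1 to 1 is refused whole. A call with a gripper value outside its range is refused whole. The fingers move at their own pace and stop on an object; the grip force is fixed at half the most. Time passes only in rows, so rows that repeat a pose let the fingers close, or fill a call up. It gives the time, the measured TCP pose, the force and the opening at its end, in the units of the state.
- ctrl.get_obs(): the state, without advancing time (a new reading comes with each control period).
- snapshot(name): name is "side" or "top"; returns a dict with "img" (384x512x3 uint8, blue, green, red), "camera_matrix" (3x3 intrinsics, pixels), "k1" (the pictures are not rectified: a ray, as slopes to the right and down, at radius r is drawn at 1 + k1 r^2 times it, then the intrinsics apply), "xyz" and "rotation" of the camera in the world. Camera axes: x right, y up, looking along -z (the intrinsics and any distortion apply to the point x, -y, -z); pixel columns grow to the right and rows downward; lengths in m; the calibration is good to about 2 mm. A picture is of the moment at which its call begins. There is no depth.
- workorder.close_job(): hands the job in, once; it reports no verdict.
The state is a dict: "clock": time; "joint_pos": joint angles; "qvel": joint speeds; "tau": joint torques, N m; "tool_pos": TCP position; "orientation": TCP orientation; "force": force on the tool from outside, world axes, zero at the start; "moment": the same for the moment, N m; "opening": finger opening in m.
Only numpy, scipy, OpenCV 4.12 (cv2) and the standard library are available. Lean on these libraries where they do the work, as an engineer would, in place of code of your own. Each camera call takes 0.05 s, during which the arm holds its last target.

### The job

Set the clamped drill running hands-free for polishing shafts: squeeze its red trigger fully in, then, with the trigger held, push the yellow lock-on button right down, and keep it down while you ease the trigger back until the lock holds it on. Then let go; the drill must stay locked on, and the things lying about on the bench must be left where they are.

Things in the scene. Friction and masses are not known exactly. Their poses are not given: they have to be found in the camera images.
- drill: Teal pistol-grip electric drill clamped on its side in a fixed stand. Origin: on the bench surface straight below the trigger and the handle's centre line. z up; +x the drill's forward direction (towards chuck and brown flap wheel); y along the handle, -y to its free end (y = -94 mm). Motor housing: 60 mm diameter, along x at y = +62 mm; its clamp collar is the top, 124 mm above the bench.
- handle_mid (a point): Centre of the level handle at the trigger, 90 mm above the bench, axes as drill. Handle 36 mm front to back (x -18 to +18 mm from here) and 34 mm thick; free air behind it down to 12 mm above the bench for y -45 to +25 mm. Hard smooth plastic like trigger and button: fingers slide on it (friction about 0.3).
- trigger_face (a point): Centre of the front face of the red trigger (30 mm along y, 30 mm tall), axes as drill; moves with it. At rest 34 mm ahead (+x) of handle_mid, 90 mm above the bench: 52 mm from the back of the handle, 39 mm fully squeezed. Squeeze it from above, one finger in front of it and one behind the handle, or push it back along -x.
- trigger (a joint): Trigger travel in m: 0 released, 0.013 fully in (towards the drill's -x). Spring about 4 N at rest, 9 N fully in. The lock can go in only once it is past 0.010; held by the lock it rests at about 0.009. The handle does not give: centre the fingers for the squeezed width, or push with one finger.
- lock_top (a point): Centre of the top face of the yellow lock-on button, low in front of the trigger on a black lug; 30 mm along x (22 to 52 mm ahead of handle_mid), 24 mm along y; axes as drill. Top 70 mm above the bench at rest, 5 mm below the trigger's lower edge, 9 mm above the lug. The tip of the finger that squeezes the trigger is straight above it and presses it by moving down.
- lock (a joint): Button travel in m: 0 up, 0.0075 down. Spring 1 N up, 3 N down (plus the rub of the finger on the trigger). Blocked within 2.5 mm unless the trigger is past 0.010. Kept down while the trigger is eased, it is caught and stays down by itself; let up before that, or if the trigger is squeezed fully again, it springs up and frees the trigger.
- chuck_key: steel T-shaped drill chuck key lying flat, 62 mm cross bar, 70 mm long, 16 mm high; bystander
- spray_can: blue spray can with white cap, standing, 54 mm across, 150 mm tall, origin under it; bystander
- tin: plain steel tin, standing, 76 mm across, 78 mm tall, origin under it; bystander
- yellow_bin: small yellow open bin 150 x 100 x 70 mm high, origin under it; bystander
- wrench: steel wrench lying flat; bystander
- screwdriver: red-handled screwdriver lying flat; bystander
- flange: flat steel ring 90 mm across, 16 mm high, origin under it; bystander

How it is judged:
By the outcome, as a careful person would: the job done as asked, in the order asked, and still so for the second after the job is handed in, with the robot touching nothing.
It also fails if it takes over 42 s, if anything falls off the work surface, if the arm or the gripper's body presses on something with over 40 N, if the wrist force passes 120 N, or if a joint passes its speed limit or range.

## Working session

There is one attempt and no reset: what is moved stays moved. The work goes in short steps, Python scripts to look and compute and a shell command to move; the robot and the scene stay as the last step left them, time stands still between calls to the robot, and variables do not carry over. Pictures are saved under pics/ and viewed, and the job is handed in when it is done.

```bash
mkdir -p pics
cat > h.py <<'E'
import numpy as np,cv2
def ray(s,u,v):
    K=np.array(s["camera_matrix"],float);k1=s["k1"]
    a=(u-K[0,2])/K[0,0];b=(v-K[1,2])/K[1,1]
    rd=np.hypot(a,b);r=rd
    for _ in range(30): r=rd/(1+k1*r*r)
    f=r/rd if rd>0 else 1
    d=np.array(s["rotation"]).reshape(3,3)@np.array([a*f,-b*f,-1.0])
    return np.array(s["xyz"],float),d
def onz(s,u,v,z):
    o,d=ray(s,u,v);return o+d*(z-o[2])/d[2]
def proj(s,p):
    K=np.array(s["camera_matrix"],float)
    q=np.array(s["rotation"]).reshape(3,3).T@(np.array(p,float)-np.array(s["xyz"]))
    a,b=q[0]/-q[2],-q[1]/-q[2];f=1+s["k1"]*(a*a+b*b)
    return K[0,0]*a*f+K[0,2],K[1,1]*b*f+K[1,2]
E
python3 - <<'E'
from plant import ctrl,snapshot
import cv2,pickle
for n in("side","top"):
    s=snapshot(n);cv2.imwrite(f"pics/{n}0.png",s["img"]);pickle.dump(s,open(n+"0.pkl","wb"))
    print(n,s["camera_matrix"],s["k1"],s["xyz"],s["rotation"])
print(ctrl.get_obs())
E
```

```text
side [[423.51262637   0.         255.25096959]
 [  0.         423.51262637 188.48278215]
 [  0.           0.           1.        ]] -0.14486762813749213 [-0.15641885  1.05659726  0.79698193] [  61.25050567   -0.2288899  -144.67468317]
top [[438.16142148   0.         256.22697578]
 [  0.         438.16142148 184.33153455]
 [  0.           0.           1.        ]] 0.023918221029079718 [ 0.31004819 -0.00880128  1.47712538] [ 1.06468114e+01  1.84592604e-02 -9.04984538e+01]
{'clock': 0.1, 'joint_pos': array([-5.13890432e+01,  2.05886264e+01,  6.40720769e-01, -1.82492212e-02,
       -7.01349115e+01, -1.65063008e+01]), 'qvel': array([-0.01699359, -0.08239279,  0.07856256,  0.10690425,  0.05381001,
        0.05055065]), 'tau': array([-3.74968498e-03, -5.84162593e+01,  2.93749684e+01,  7.01567933e+00,
        1.00939261e-02, -7.99362624e-05]), 'tool_pos': array([ 0.25382174, -0.62500833,  0.22571303]), 'orientation': array([ 1.79915721e+02, -7.08293702e-03, -1.57901552e+02]), 'force': array([0.08103787, 0.50880283, 0.39691029]), 'moment': array([ 0.01341665, -0.00573135, -0.00664202]), 'opening': 0.0874571444718109}
```

View pics/side0.png

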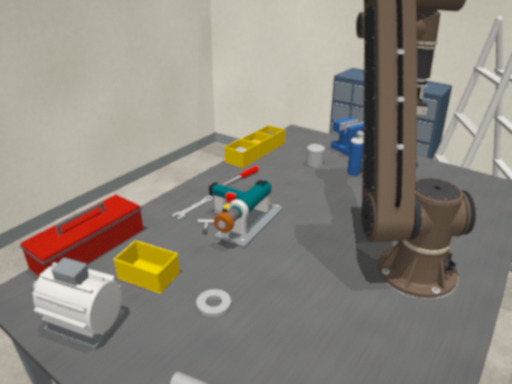

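View pics/top0.png

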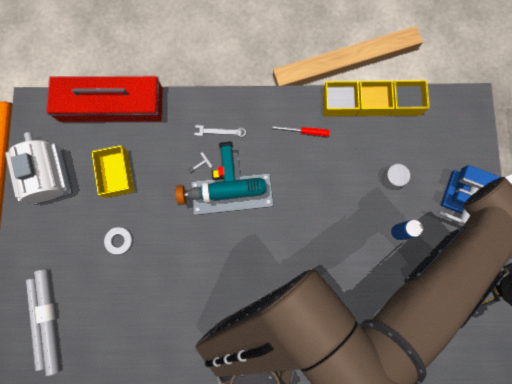

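```bash
cat >> h.py <<'E'
from scipy.spatial.transform import Rotation as _R
import pickle
def fix(s):
    s["rotation"]=_R.from_euler("xyz",s["rotation"],degrees=True).as_matrix();return s
def load(n): return fix(pickle.load(open(n+".pkl","rb")))
E
python3 - <<'E'
from h import *
t=load("top0");s=load("side0")
c=t["img"][125:225,165:285];cv2.imwrite("pics/tz.png",cv2.resize(c,None,fx=6,fy=6,interpolation=cv2.INTER_CUBIC))
c=s["img"][160:250,165:290];cv2.imwrite("pics/sz.png",cv2.resize(c,None,fx=6,fy=6,interpolation=cv2.INTER_CUBIC))
print(proj(t,[.254,-.625,.227]),onz(t,256,184,0))
E
```

```text
(np.float64(479.6596468142426), np.float64(285.9851957369213)) [ 0.58889173 -0.00997255  0.        ]
```

View pics/tz.png

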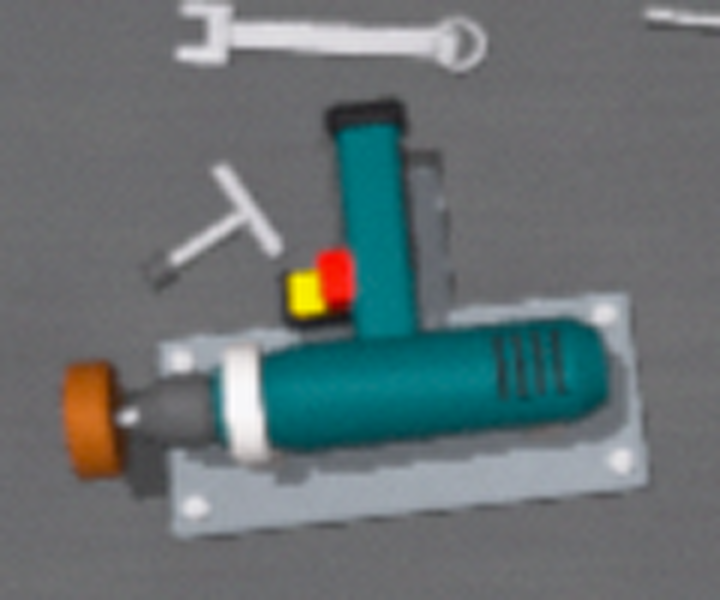

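View pics/sz.png

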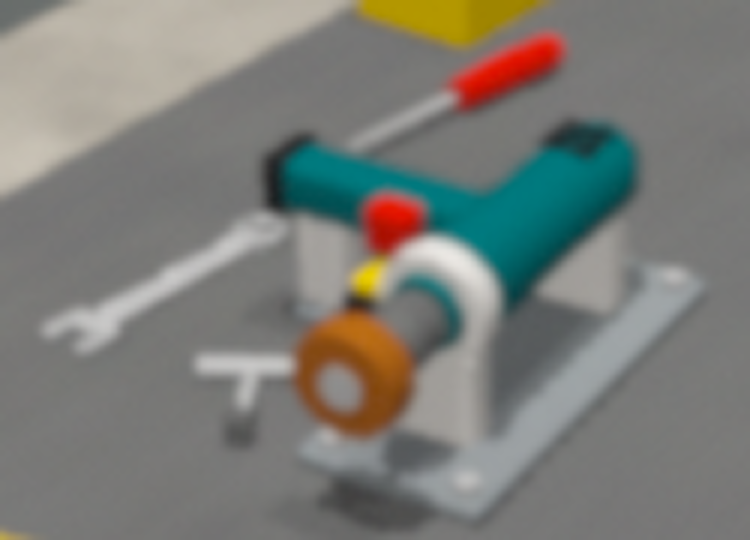

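Run:
```python
from h import *
def an(nm,im0):
    s=load(nm);im=s["img"];hsv=cv2.cvtColor(im,cv2.COLOR_BGR2HSV)
    return s,hsv
t,h=an("top0",0)
x0,x1,y0,y1=165,285,140,215
roi=np.zeros(h.shape[:2],bool);roi[y0:y1,x0:x1]=1
H,S,V=h[...,0].astype(int),h[...,1],h[...,2]
teal=roi&(H>80)&(H<100)&(S>120)
red=roi&((H<6)|(H>174))&(S>150)&(V>120)
yel=roi&(H>22)&(H<35)&(S>150)&(V>120)
for n,m,z in(("red",red,.105),("yel",yel,.070)):
    p=np.argwhere(m);W=np.array([onz(t,u,v,z) for v,u in p]);print(n,len(p),p.mean(0),W.mean(0),W.min(0),W.max(0))
def sub(row):  # subpixel edges w/ handle rows
    u=np.where(teal[row])[0];u=u[(u>215)&(u<240)];return u.min()-.5,u.max()+.5
L=[];Rr=[]
for r in range(147,178):
    a,b=sub(r);A=onz(t,a,r,.09);B=onz(t,b,r,.09);L.append(A);Rr.append(B)
    if r%3==0:print(r,a,b,A[:2].round(4),B[:2].round(4))
# housing: top/bottom edges per column
for c in range(212,262,6):
    v=np.where(teal[:,c])[0];v=v[v>170];print(c,v.min(),v.max(),onz(t,c,v.min()-.5,.09)[:2].round(4),onz(t,c,v.max()+.5,.09)[:2].round(4))
```

```text
red 45 [170.53333333 220.8       ] [0.61398719 0.10254145 0.105     ] [0.59931954 0.09543263 0.105     ] [0.62887353 0.1115953  0.105     ]
yel 39 [173.69230769 215.20512821] [0.61128322 0.12367213 0.07      ] [0.60014347 0.11444564 0.07      ] [0.62371841 0.13099057 0.07      ]
147 220.5 231.5 [0.6961 0.1052] [0.6958 0.0692]
150 220.5 231.5 [0.686  0.1052] [0.6857 0.0692]
153 221.5 231.5 [0.6759 0.1018] [0.6756 0.0692]
156 221.5 231.5 [0.6658 0.1018] [0.6655 0.0692]
159 221.5 232.5 [0.6557 0.1017] [0.6554 0.0659]
162 221.5 232.5 [0.6457 0.1017] [0.6454 0.0659]
165 222.5 232.5 [0.6356 0.0984] [0.6354 0.0659]
168 224.5 233.5 [0.6256 0.0918] [0.6254 0.0626]
171 224.5 233.5 [0.6156 0.0918] [0.6154 0.0626]
174 224.5 233.5 [0.6057 0.0917] [0.6055 0.0626]
177 222.5 234.5 [0.5959 0.0981] [0.5955 0.0594]
212 183 199 [0.5781 0.1319] [0.5227 0.1313]
218 182 199 [0.5812 0.1126] [0.5225 0.1121]
224 175 198 [0.6041 0.0933] [0.5256 0.0929]
230 171 197 [0.6172 0.074 ] [0.5286 0.0737]
236 180 197 [0.5872 0.0545] [0.5285 0.0545]
242 180 196 [0.5871 0.0352] [0.5315 0.0353]
248 179 195 [0.5902 0.0158] [0.5346 0.0161]
254 179 195 [ 0.59   -0.0036] [ 0.5344 -0.0032]
260 178 194 [ 0.5932 -0.023 ] [ 0.5375 -0.0224]
```

Run:
```python
from h import *
s=load("side0");im=s["img"];h=cv2.cvtColor(im,cv2.COLOR_BGR2HSV).astype(int)
H,S,V=h[...,0],h[...,1],h[...,2]
roi=np.zeros(H.shape,bool);roi[185:215,215:245]=1
red=roi&((H<6)|(H>174))&(S>150)&(V>100);yel=roi&(H>20)&(H<35)&(S>130)&(V>100)
for n,m in(("red",red),("yel",yel)):
    p=np.argwhere(m);print(n,len(p),p.min(0),p.max(0),p.mean(0))
# model points
yaw=np.radians(95.5);f=np.array([np.cos(yaw),np.sin(yaw),0]);l=np.array([-f[1],f[0],0])
O=np.array([.6160,.0809,0])
t=load("top0")
for n,c in(("trig",[[a,b,z] for a in(18,34) for b in(-15,15) for z in(75,105)]),("lock",[[a,b,70] for a in(22,52) for b in(-12,12)]),("hend",[[a,-94,90] for a in(-18,18)]),("wheelaxis",[[0,62,90],[100,62,90]])):
    for q in c:
        P=O+f*q[0]/1e3+l*q[1]/1e3+[0,0,q[2]/1e3]
        print(n,q,np.round(proj(s,P),1),np.round(proj(t,P),1))
# line fits from top
h=cv2.cvtColor(t["img"],cv2.COLOR_BGR2HSV).astype(int);teal=(h[...,0]>80)&(h[...,0]<100)&(h[...,1]>120)
M=[];N=[]
for r in range(146,166):
    u=np.where(teal[r,215:240])[0]+215;M.append((onz(t,u.min()-.5,r,.09)+onz(t,u.max()+.5,r,.09))[:2]/2)
for c in list(range(214,221))+list(range(236,262)):
    v=np.where(teal[178:210,c])[0]+178;N.append((onz(t,c,v.min()-.5,.09)+onz(t,c,v.max()+.5,.09))[:2]/2)
M=np.array(M);N=np.array(N)
a=np.polyfit(M[:,0],M[:,1],1);b=np.polyfit(N[:,1],N[:,0],1)
print(a,np.polyval(a,.616),b,np.polyval(b,.081),np.degrees(np.arctan([a[0],-b[0]])))
```

```text
red 63 [193 226] [201 234] [196.63492063 229.63492063]
yel 22 [203 224] [209 228] [206.13636364 225.95454545]
trig [18, -15, 75] [228.3 200. ] [222.3 168. ]
trig [18, -15, 105] [228.1 192.2] [221.5 165.9]
trig [18, 15, 75] [235.9 202.3] [223.1 176.9]
trig [18, 15, 105] [235.7 194.5] [222.4 175. ]
trig [34, -15, 75] [225.7 202.1] [217.4 168.5]
trig [34, -15, 105] [225.5 194.3] [216.6 166.4]
trig [34, 15, 75] [233.3 204.4] [218.2 177.4]
trig [34, 15, 105] [233.1 196.6] [217.4 175.5]
lock [22, -12, 70] [228.5 202. ] [221.2 169.3]
lock [22, 12, 70] [234.5 203.9] [221.9 176.4]
lock [52, -12, 70] [223.6 206. ] [212.1 170.2]
lock [52, 12, 70] [229.6 207.9] [212.8 177.4]
hend [-18, -94, 90] [214.9 186.1] [230.7 142.4]
hend [18, -94, 90] [209.  190.4] [219.7 143.6]
wheelaxis [0, 62, 90] [250.7 199.6] [229.6 189.6]
wheelaxis [100, 62, 90] [234.6 213.5] [198.6 192.8]
[0.07606883 0.03447155] 0.08132994810566269 [-0.09610084  0.56305285] 0.5552686824763758 [4.35004515 5.48931556]
```

```bash
python3 -m creep '[[-0.15,0.15,0,0.03,87],[-0.3,0.3,0,0.06,87],[-0.45,0.45,0,0.093,87],[-0.6,0.6,0,0.093,87],[-0.75,0.75,0,0.093,87],[-0.9,0.9,0,0.093,87],[-1,1,0,0.093,87],[-1,1,0,0.093,87]]'
python3 -m creep '[[-0.1,0.15,0,0,87],[-0.2,0.3,0,0,87],[-0.35,0.45,0,0,87],[-0.45,0.6,0,0,87],[-0.55,0.75,0,0,87],[-0.65,0.9,0,0,87],[-0.73,1,0,0,87],[-0.73,1,0,0,87]]'
```

```text
clock: 0.77
tool_pos: [0.3097, -0.4931, 0.2268]
orientation: [180.0, 0.0, -174.5]
force: [-0.5, -0.3, 0.2]
opening: 0.0867
clock: 1.43
tool_pos: [0.3732, -0.3878, 0.2266]
orientation: [180.0, 0.0, -174.6]
force: [0.7, 0.1, 0.5]
opening: 0.087
```

```bash
python3 -m creep '[[-0.1,0.15,0,0,87],[-0.2,0.3,0,0,87],[-0.35,0.45,0,0,87],[-0.45,0.6,0,0,87],[-0.55,0.75,0,0,87],[-0.65,0.9,0,0,87],[-0.73,1,0,0,87],[-0.73,1,0,0,87]]'
python3 -m creep '[[-0.1,0.15,0,0,87],[-0.2,0.3,0,0,87],[-0.35,0.45,0,0,87],[-0.45,0.6,0,0,87],[-0.55,0.75,0,0,87],[-0.65,0.9,0,0,87],[-0.73,1,0,0,87],[-0.73,1,0,0,87]]'
python3 -m creep '[[-0.1,0.15,0,0,87],[-0.2,0.3,0,0,87],[-0.35,0.45,0,0,87],[-0.45,0.6,0,0,87],[-0.55,0.75,0,0,87],[-0.65,0.9,0,0,87],[-0.73,1,0,0,87],[-0.73,1,0,0,87]]'
```

```text
clock: 2.1
tool_pos: [0.4367, -0.2816, 0.2265]
orientation: [-180.0, 0.0, -174.6]
force: [0.2, -0.2, -0.8]
opening: 0.0867
clock: 2.77
tool_pos: [0.5001, -0.1752, 0.2264]
orientation: [-180.0, -0.0, -174.6]
force: [-0.4, 0.7, 0.4]
opening: 0.0872
clock: 3.43
tool_pos: [0.5634, -0.0688, 0.2262]
orientation: [-180.0, -0.0, -174.6]
force: [-0.4, -0.7, -0.2]
opening: 0.0868
```

```bash
python3 -m creep '[[-0.06,0.12,0,0,87],[-0.12,0.24,0,0,87],[-0.18,0.36,0,0,87],[-0.24,0.48,0,0,87],[-0.3,0.6,0,0,87],[-0.36,0.72,0,0,87],[-0.42,0.84,0,0,87],[-0.48,0.96,0,0,87]]'
python3 -m creep '[[-0.05,0.1,0,0,87],[-0.1,0.2,0,0,87],[-0.15,0.3,0,0,87],[-0.2,0.4,0,0,87],[-0.23,0.47,0,0,87],[-0.235,0.487,0,0,87],[-0.235,0.487,0,0,87],[-0.235,0.487,0,0,87]]'
python3 - <<'E'
from plant import snapshot,ctrl
import cv2,pickle
for n in("side","top"):
    s=snapshot(n);pickle.dump(s,open(n+"1.pkl","wb"))
    c=s["img"][110:260,150:320];cv2.imwrite(f"pics/{n}1.png",cv2.resize(c,None,fx=4,fy=4,interpolation=cv2.INTER_CUBIC))
print(ctrl.get_obs()["tool_pos"])
E
```

```text
clock: 4.1
tool_pos: [0.6016, 0.032, 0.2265]
orientation: [180.0, -0.0, -174.6]
force: [0.4, -0.7, 0.6]
opening: 0.0871
clock: 4.77
tool_pos: [0.6198, 0.0811, 0.2265]
orientation: [-180.0, -0.0, -174.6]
force: [-0.4, -0.8, -0.3]
opening: 0.0872
[0.61979372 0.08073567 0.22665086]
```

View pics/side1.png

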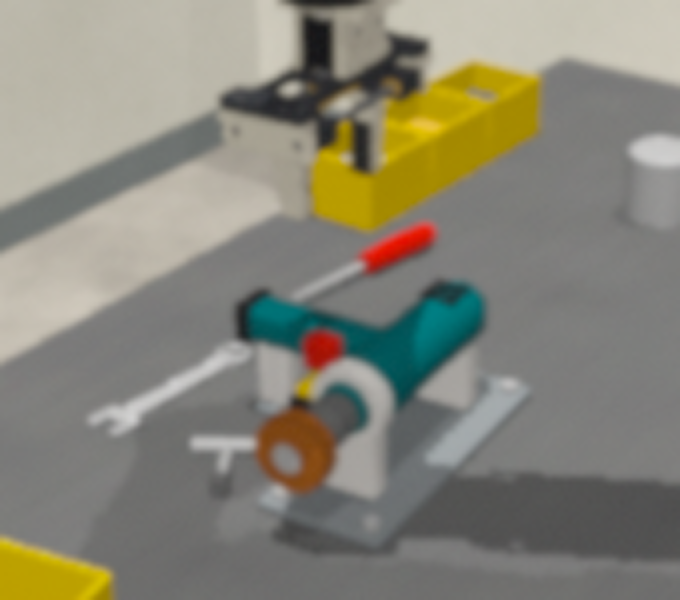

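View pics/top1.png

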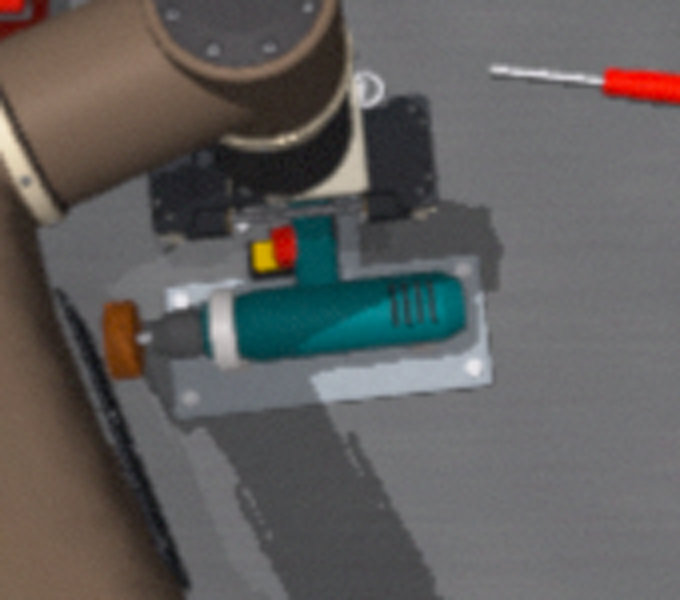

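```bash
python3 -m creep '[[0,0.005,0.15,0,87.6],[-0.01,0.008,0.3,0,87.6],[-0.01,0.008,0.45,0,87.6],[-0.01,0.008,0.6,0,87.6],[-0.01,0.008,0.75,0,87.6],[-0.01,0.008,0.9,0,87.6],[-0.01,0.008,1,0,87.6],[-0.01,0.008,1,0,87.6]]'
python3 - <<'E'
from plant import snapshot,ctrl
import cv2,pickle
for n in("side","top"):
    s=snapshot(n);pickle.dump(s,open(n+"2.pkl","wb"))
    c=s["img"][130:230,170:290];cv2.imwrite(f"pics/{n}2.png",cv2.resize(c,None,fx=5,fy=5,interpolation=cv2.INTER_CUBIC))
print(ctrl.get_obs()["tool_pos"])
E
```

```text
clock: 5.53
tool_pos: [0.6195, 0.0813, 0.1244]
orientation: [-180.0, -0.2, -174.7]
force: [-0.3, 0.3, -0.5]
opening: 0.0875
[0.62103188 0.08179529 0.12683346]
```

View pics/side2.png

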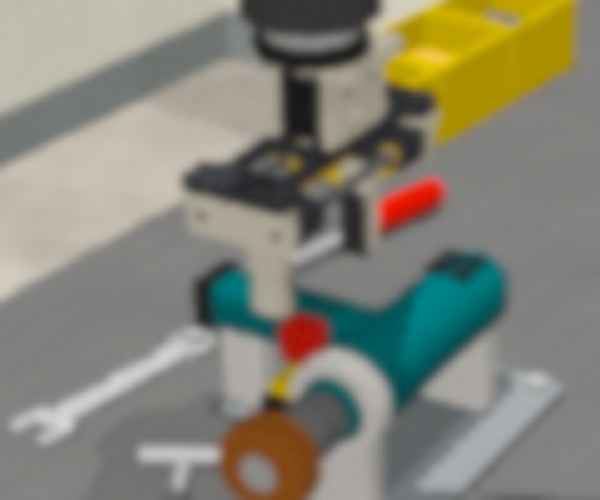

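View pics/top2.png

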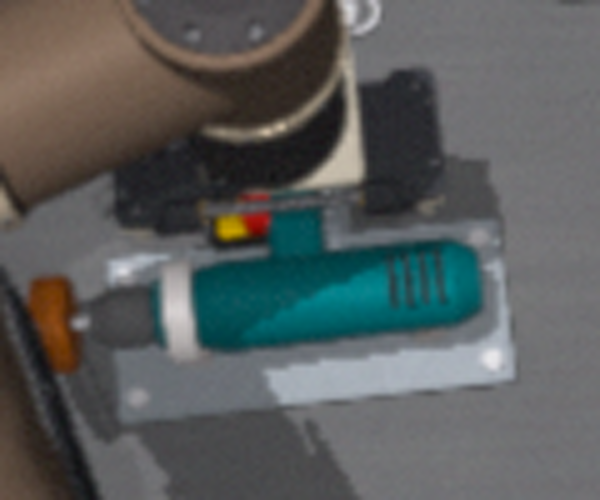

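Run:
```python
from h import *
s=load("side2")
yaw=np.radians(95.3);f=np.array([np.cos(yaw),np.sin(yaw),0]);l=np.array([-f[1],f[0],0])
T=np.array([.621,.0818,.1268])
for a in(44,65):
  for b in(-9.5,9.5):
    p=proj(s,T+f*a/1e3+l*b/1e3);print(a,b,(np.array(p)-[170,130])*5)
O=np.array([.618,.0812,.090]);print((np.array(proj(s,O+.034*f))-[170,130])*5)
h=cv2.cvtColor(s["img"],cv2.COLOR_BGR2HSV).astype(int);r=((h[...,0]<6)|(h[...,0]>174))&(h[...,1]>150);r[:190]=0;r[212:]=0
p=np.argwhere(r[:,215:245]);print((p.mean(0)[::-1]+[215-170,-130])*5)
```

```text
44 -9.5 [267.97574265 299.29932498]
44 9.5 [292.28538559 306.46414925]
65 -9.5 [249.91797995 312.84092929]
65 9.5 [274.39005261 320.17472778]
[294.13607185 345.97541983]
[299.11290323 334.51612903]
```

```bash
python3 -m creep '[[0,0,0.1,0,87.6],[0,0,0.2,0,87.6],[0,0,0.3,0,87.6],[0,0,0.4,0,87.6],[0,0,0.48,0,87.6],[0,0,0.525,0,87.6],[0,0,0.525,0,87.6],[0,0,0.525,0,87.6]]'
python3 -m creep '[[0,0,0,0,80],[0,0,0,0,70],[0,0,0,0,62],[0,0,0,0,58],[0,0,0,0,54],[0,0,0,0,52],[0,0,0,0,52],[0,0,0,0,52]]'
python3 - <<'E'
from plant import snapshot,ctrl
import cv2,pickle
for n in("side","top"):
    s=snapshot(n);pickle.dump(s,open(n+"3.pkl","wb"))
    c=s["img"][130:230,170:290];cv2.imwrite(f"pics/{n}3.png",cv2.resize(c,None,fx=5,fy=5,interpolation=cv2.INTER_CUBIC))
o=ctrl.get_obs();print(o["tool_pos"],o["force"],o["moment"])
E
```

```text
clock: 6.3
tool_pos: [0.6209, 0.0821, 0.0737]
orientation: [-180.0, -0.0, -174.6]
force: [0.3, 0.3, 0.2]
opening: 0.0876
clock: 6.97
tool_pos: [0.6211, 0.0833, 0.0744]
orientation: [179.9, 0.1, -174.6]
force: [-3.0, 6.5, 1.4]
opening: 0.0521
[0.62115542 0.0832776  0.07443238] [-1.93080518  5.82498551  1.32148477] [2.12390202 0.59094752 0.03848649]
```

View pics/side3.png

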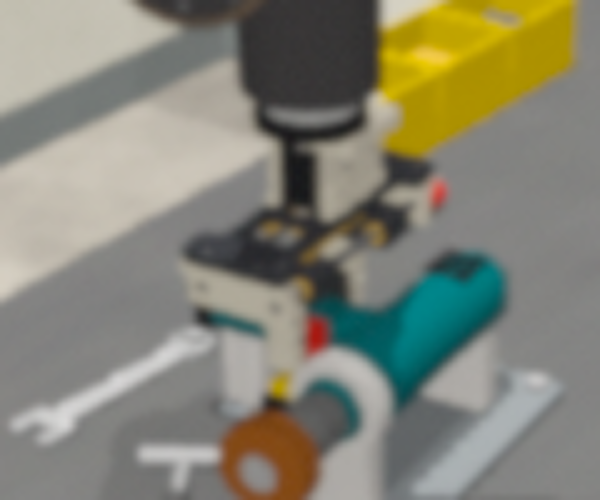

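View pics/top3.png

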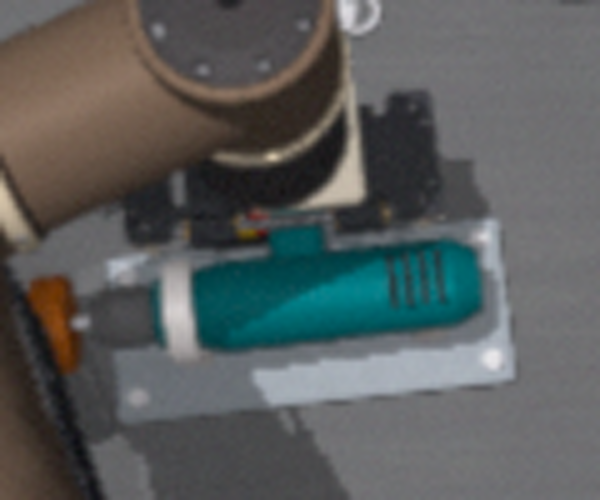

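```bash
python3 -m creep '[[0,0,0,0,49],[0,0,0,0,46],[0,0,0,0,43],[0,0,0,0,41],[0,0,0,0,39],[0,0,0,0,37],[0,0,0,0,36],[0,0,0,0,36]]'
python3 - <<'E'
from plant import ctrl
o=ctrl.get_obs();print(o["tool_pos"],o["force"],o["moment"],o["opening"])
E
```

```text
clock: 7.73
tool_pos: [0.6213, 0.082, 0.0744]
orientation: [-180.0, 0.0, -174.6]
force: [0.8, 0.6, 1.5]
opening: 0.039
[0.62130172 0.08201247 0.07437941] [0.79699002 0.61800582 1.53601587] [ 0.04115586 -0.36751239  0.19430708] 0.03903332152836892
```

```bash
python3 -m creep '[[0,0,0.02,0,36],[0,0,0.04,0,36],[0,0,0.06,0,36],[0,0,0.08,0,36],[0,0,0.1,0,36],[0,0,0.12,0,36],[0,0,0.12,0,36],[0,0,0.12,0,36]]'
python3 - <<'E'
from plant import ctrl
o=ctrl.get_obs();print(o["tool_pos"],o["force"],o["moment"],o["opening"])
E
```

```text
clock: 8.4
tool_pos: [0.6246, 0.0824, 0.0674]
orientation: [-180.0, 0.5, -174.5]
force: [-2.9, -1.8, 29.7]
opening: 0.0387
[0.62460207 0.08239013 0.06735646] [-2.94774814 -1.81240108 29.70050386] [-0.60836543  1.20175081  0.17551113] 0.038702689413553065
```

```bash
python3 -m creep '[[0,-0.005,0,0,38],[0,-0.01,0,0,38.5],[0,-0.01,0,0,39],[0,-0.01,0,0,39.3],[0,-0.01,0,0,39.3],[0,-0.01,0,0,39.3],[0,-0.01,0,0,39.3],[0,-0.01,0,0,39.3]]'
python3 - <<'E'
from plant import ctrl
o=ctrl.get_obs();print(o["tool_pos"],o["force"],o["moment"],o["opening"])
E
```

```text
clock: 9.07
tool_pos: [0.624, 0.0825, 0.0645]
orientation: [179.9, 0.4, -174.6]
force: [2.3, 4.6, 9.4]
opening: 0.0395
[0.62397179 0.08253416 0.06449374] [2.33971492 4.63808285 9.42660676] [ 1.41339356 -0.76293451  0.08613242] 0.03946655070331122
```

```bash
python3 -m creep '[[0,0,0.01,0,39.3],[0,0,0.02,0,39.3],[0,0,0.03,0,39.3],[0,0,0.04,0,39.3],[0,0,0.05,0,39.3],[0,0,0.05,0,39.3],[0,0,0.05,0,39.3],[0,0,0.05,0,39.3]]'
python3 - <<'E'
from plant import ctrl
o=ctrl.get_obs();print(o["tool_pos"],o["force"],o["moment"],o["opening"])
E
```

```text
clock: 9.73
tool_pos: [0.6242, 0.0824, 0.0618]
orientation: [179.9, 0.4, -174.5]
force: [-4.5, 4.5, 26.8]
opening: 0.0396
[0.6241916  0.08243741 0.06180131] [-4.53559067  4.53949801 26.80475683] [1.66123344 1.90973666 0.16651587] 0.0396394295594488
```

```bash
python3 -m creep '[[0,0,0,0,40.5],[0,0,0,0,42],[0,0,0,0,43.5],[0,0,0,0,45],[0,0,0,0,46.5],[0,0,0,0,48],[0,0,0,0,48],[0,0,0,0,48]]'
python3 - <<'E'
from plant import ctrl
o=ctrl.get_obs();print(o["tool_pos"],o["force"],o["moment"],o["opening"])
E
```

```text
clock: 10.4
tool_pos: [0.6244, 0.0798, 0.0619]
orientation: [-179.9, 0.4, -174.6]
force: [-0.1, -9.4, 27.2]
opening: 0.0477
[0.62444322 0.07975863 0.06190277] [-0.10693285 -9.38888113 27.16667231] [-3.04410037  0.20655829  0.11344184] 0.04765376937423504
```

```bash
python3 -m creep '[[0,0.005,-0.005,0,48],[0,0.01,-0.01,0,48.5],[0,0.015,-0.015,0,49],[0,0.02,-0.015,0,49.5],[0,0.025,-0.015,0,50],[0,0.03,-0.015,0,51],[0,0.03,-0.015,0,52],[0,0.03,-0.015,0,52]]'
python3 - <<'E'
from plant import ctrl
o=ctrl.get_obs();print(o["tool_pos"],o["force"],o["moment"],o["opening"])
E
```

```text
clock: 11.07
tool_pos: [0.6238, 0.0823, 0.0623]
orientation: [-179.9, 0.3, -174.6]
force: [2.8, -11.6, 18.6]
opening: 0.0518
[0.62378988 0.08228987 0.06225939] [  2.76548375 -11.59806756  18.55459161] [-3.79472148 -0.92648573 -0.06137859] 0.05178803012968845
```

Run:
```python
from plant import snapshot,ctrl
import cv2,pickle
for n in("side",):
    s=snapshot(n);pickle.dump(s,open(n+"4.pkl","wb"))
    c=s["img"][170:230,200:270];cv2.imwrite(f"pics/{n}4.png",cv2.resize(c,None,fx=8,fy=8,interpolation=cv2.INTER_CUBIC))
o=ctrl.get_obs();print(o["tool_pos"],o["force"],o["moment"])
```

```text
[0.62378047 0.08226075 0.0622678 ] [  3.09663542 -11.88692562  19.1370112 ] [-3.76766090e+00 -8.93574119e-01 -1.43678454e-03]
```

View pics/side4.png

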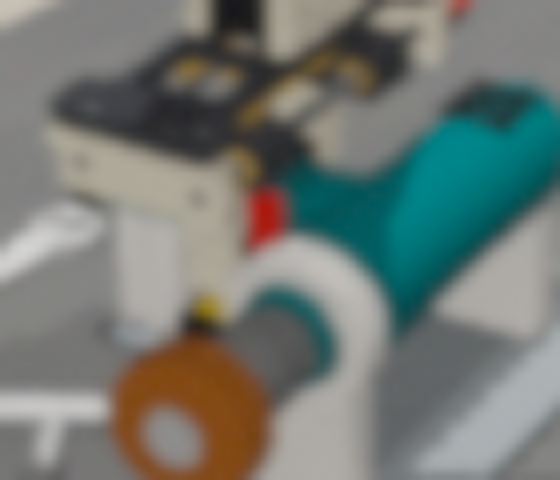

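```bash
python3 -m creep '[[0,0,0,0,53],[0,0.005,0,0,54],[0,0.01,0,0,55],[0,0.01,0,0,56],[0,0.01,0,0,56],[0,0.01,0,0,56],[0,0.01,0,0,56],[0,0.01,0,0,56]]'
python3 -m creep '[[0,0,-0.02,0,56],[0,0,-0.04,0,56],[0,0,-0.06,0,56],[0,0,-0.08,0,57],[0,0,-0.1,0,58],[0,0,-0.1,0,58],[0,0,-0.1,0,58],[0,0,-0.1,0,58]]'
```

```text
clock: 11.78
tool_pos: [0.6235, 0.0832, 0.0622]
orientation: [-179.9, 0.3, -174.6]
force: [1.8, -11.1, 18.9]
opening: 0.056
clock: 12.45
tool_pos: [0.6204, 0.0852, 0.0683]
orientation: [-180.0, -0.0, -174.6]
force: [-0.8, -0.2, -0.1]
opening: 0.0581
```

```bash
python3 -m creep '[[0,0,-0.05,0,62],[0,0,-0.15,0,68],[0,0,-0.3,0,75],[0,0,-0.45,0,80],[0,0,-0.6,0,87],[0,0,-0.75,0,87],[0,0,-0.9,0,87],[0,0,-1,0,87]]'
python3 -m creep '[[0,0,-0.15,0,87],[-0.15,0,-0.3,0,87],[-0.3,0,-0.4,0,87],[-0.45,0,-0.5,0,87],[-0.6,0,-0.5,0,87],[-0.75,0,-0.5,0,87],[-0.9,0,-0.5,0,87],[-1,0,-0.5,0,87]]'
python3 - <<'E'
from plant import snapshot,ctrl
import cv2,pickle
for n in("side","top"):
    s=snapshot(n);pickle.dump(s,open(n+"5.pkl","wb"))
    c=s["img"][125:225,165:285];cv2.imwrite(f"pics/{n}5.png",cv2.resize(c,None,fx=6,fy=6,interpolation=cv2.INTER_CUBIC))
print(ctrl.get_obs()["tool_pos"])
E
```

```text
clock: 13.12
tool_pos: [0.6213, 0.0852, 0.1713]
orientation: [180.0, 0.1, -174.6]
force: [0.7, -0.3, -0.1]
opening: 0.0869
clock: 13.78
tool_pos: [0.7212, 0.0945, 0.2188]
orientation: [-180.0, 0.0, -174.6]
force: [-0.5, -0.4, 0.3]
opening: 0.0873
[0.72110117 0.09440604 0.21801988]
```

View pics/side5.png

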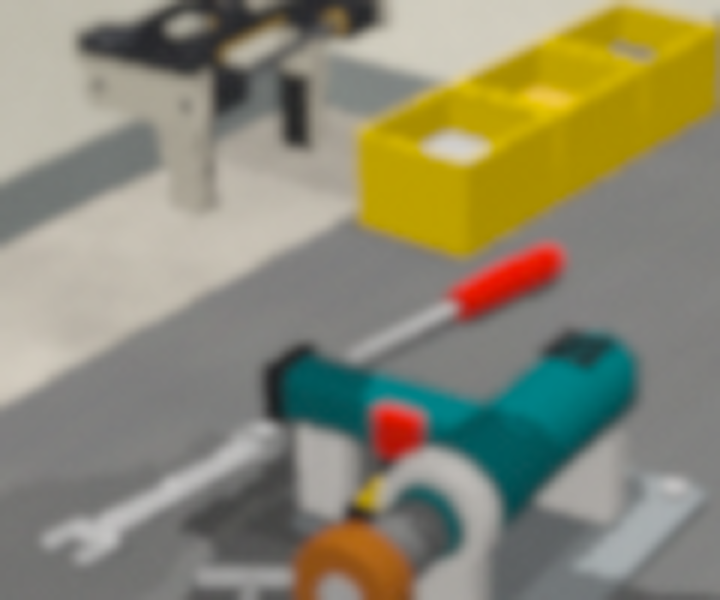

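View pics/top5.png

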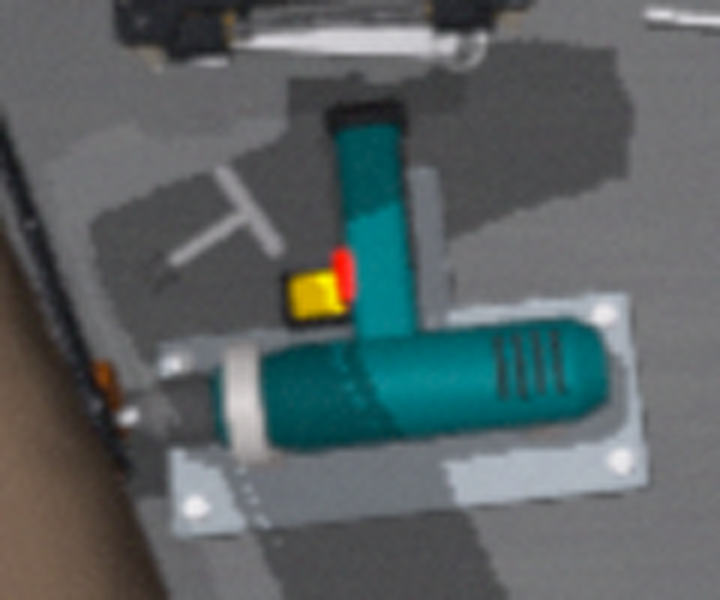

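```bash
python3 - <<'E'
from h import *
for n,a,k in(("top","top0","top5"),):
    for f in(a,k):
        t=load(f);h=cv2.cvtColor(t["img"],cv2.COLOR_BGR2HSV).astype(int);H,S,V=h[...,0],h[...,1],h[...,2]
        r=((H<6)|(H>174))&(S>150)&(V>120);r[:160]=0;r[185:]=0;r[:,:210]=0;r[:,235:]=0
        p=np.argwhere(r);print(f,"red cols",p[:,1].min(),p[:,1].max(),len(p))
        c=t["img"];print([c[y,x].mean().round() for y,x in((165,205),(176,398),(230,413),(240,118),(170,112))])
E
python3 -c "
from plant import workorder,ctrl
print(workorder.close_job())"
```

```text
top0 red cols 218 223 45
[np.float64(108.0), np.float64(210.0), np.float64(239.0), np.float64(105.0), np.float64(160.0)]
top5 red cols 220 223 22
[np.float64(77.0), np.float64(222.0), np.float64(251.0), np.float64(114.0), np.float64(80.0)]
the job is handed in; nothing more can be done
None
```

The drill is locked on, as far as the last pictures show, and the job was handed in at about 14 s of the 42 s allowed.

**What I did**
- I squeezed the trigger fully in; the opening read 39.0 mm, the stated fully squeezed width.
- My first push on the button stalled at about 30 N because the fingers were rubbing. I eased the grip to about 39.5 mm, which kept the trigger well past 10 mm of travel.
- I then pressed the button down until the fingertip stopped at about 62 mm above the bench, matching its down position. I held it there while I eased the trigger out.
- Last, I let go and backed well clear. The wrist force never read above 30 N.

**Last checks**
- **Trigger:** the top view after release shows it still in, with its front edge about 9–10 mm behind the rest position. The lock should hold it at 9 mm.
- **Button:** there was no upward push on the finger at 68 mm height, and in the side view it appears to sit low.
- **Bystanders:** the chuck key, wrench and screwdriver look where they were. My quick brightness check was inconclusive for two spots, on the chuck key and the yellow bin. Shadow may explain the key, which looks unmoved in the picture, and the arm may have been hiding the bin. I had no close view of the bin, can, tin and flange at the end, but the arm passed well above that height.
- **Unexplained:** while easing the trigger I felt about 11 N sideways on the finger. That is more than the stated friction predicts, and it vanished once the finger lifted.

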